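# Raise the twist-lock specimen lamp to its working mark

### The arm

A 6-joint arm with a two-finger parallel gripper is mounted at the origin on the work surface. World frame = base frame: x ahead of the robot, y to its left, z up, the work surface at z = 0. Lengths are in m, angles in degrees, forces in N, time in s.
With the tool pointing down it reaches from about 0.35 to 0.725 m from the base axis. Payload 6 kg.
Tool frame: the origin (TCP) lies at the very end of the fingers, on their centre line; the grasp point (between the pads) lies 19 mm behind it; z points along the fingers, y is the line along which they close (so a half turn about z gives the same grasp; the last joint's range is limited). The gripper opens to 85 mm and grips with 20 to 120 N. Pads are 22 mm wide; open, the fingers measure 114 mm over their backs; the gripper's body (76 mm by 85 mm) begins 54 mm behind the grasp point. The pads swing forward as they close: fully open they stand 13 mm farther back than shut.
Start: joints at [-48.948, 2.303, 4.859, 0, -92.561, -19.12], TCP at [0.224, -0.557, 0.231] pointing down, gripper open.
Joint ranges: [-146.85, 146.85], [-73.84, 115.35], [-62.03, 85.46], [-188.31, 113.3], [-161.28, -10.13], [-171.36, 171.36]. Speed limits (degrees/s): [147.25, 147.25, 172.46, 180, 180, 180].

### API

Orientations are given as [roll, pitch, yaw] about the fixed x, y, z axes, in that order (R = Rz(yaw) Ry(pitch) Rx(roll)).
In Python, from station import r gives the robot as it stands.
- The arm moves only by the shell command python3 shift.py 'ROWS'. ROWS is rows parted by semicolons, their numbers by spaces, 1 to 10 of them, each of 7 numbers: the finger opening in m, then dx, dy, dz in m, then a rotation vector rx, ry, rz in degrees; each row shifts and turns the commanded pose from where the row before left it, along the tool's axes as they then stand; what a row does not reach is not made up. A row lasts 1/10 s, in which the tool goes at most 0.05 m and 8.59 degrees, less where a joint would pass 70% of its speed; a pose out of reach is approached as far as the arm can. The fingers move at their own pace and stop on an object; the grip force is fixed at half the most. Time passes only in rows, so rows that do not move let the fingers close. It prints the time, the measured TCP pose, the force, the opening and the grip force at its end.
- r.get_obs(): the state, without advancing time (a new reading comes with each control period).
- r.grab_frame(name): name is "scene" or "side" or "wrist"; returns a dict with "color" (420x560x3 uint8, blue, green, red), "fx", "fy", "cx", "cy" (pixels), "world_from_camera" (4x4, takes a point from camera to world coordinates); the wrist camera has in their place "mount" (4x4, takes a point from camera to tool coordinates, whose origin is the TCP and whose axes are the flange's). Camera axes: x right, y up, looking along -z (the intrinsics and any distortion apply to the point x, -y, -z); pixel columns grow to the right and rows downward; lengths in m; the calibration is good to about 2 mm. A picture is of the moment at which its call begins: read the wrist's pose just before it. There is no depth.
- r.sign_off(): hands the job in; it is judged then, once.
The state is a dict: "time": time; "joints": joint angles; "joint_velocities": joint speeds; "joint_torque": joint torques, N m; "ee_pos": TCP position; "tool_rot": TCP orientation; "wrist_force": force on the tool from outside, world axes, zero at the start; "moment": the same for the moment, N m; "opening": finger opening in m; "gripper_force": force on a finger pad.
Only numpy, scipy, OpenCV 4.12 (cv2) and the standard library are available. Lean on these libraries where they do the work, as an engineer would, in place of code of your own. Each camera call takes 0.05 s, during which the arm holds its last target. There are 200 camera calls.

### The job

Raise the lamp on the specimen stand to its working height and leave it locked there: turn the blue wing grip anticlockwise to release the telescoping rod, draw it up until the yellow band has just come fully out of the black collar, then turn the grip fully back clockwise to lock it and let go. Do not knock the glass dish, the vial, the pen cup or the slide box.

Things in the scene. Friction and masses are not known exactly. Their poses are not given: they have to be found in the camera images.
- stand: White stand screwed to the bench (does not move). Foot plate 225 x 125 x 18 mm; an upright white sleeve, 34 mm diameter, with a black collar (40 mm diameter) round its top rim, 150 mm above the bench. Origin on the sleeve's axis at bench level; z up, x along the foot towards the round black stage (centre 105 mm out) over which the lamp hangs when locked.
- rim (a point): Centre of the top rim of the black collar, on the sleeve's axis, 150 mm above the bench; fixed.
- grip (a point): Grip point in the blue wing grip topping the telescoping rod: an upright bar 62 mm long (its x axis), 22 mm wide (its y; pinch it along y, from above), 42 mm tall. On the turning axis, 17 mm below the grip's top, 25 mm above its underside, 55 mm above the collar's rim when the rod is fully down. Grip, rod and lamp are one piece: they turn and rise together (240 g).
- band (a point): Lower edge of the painted yellow band (12 mm tall) on the 18 mm steel rod, on the rod's axis, 130 mm below the grip point. Inside the sleeve at the start. The working height is with this edge level with the rim or a little above it.
- extension (a joint): How far the rod is drawn up, m: 0 down, 0.075 when the yellow band's lower edge is level with the rim, 0.105 at the upper stop. Starts at 0 to 0.035. Unlocked, it slides freely (lift under 5 N) and sinks if let go. A hidden lug lets the grip turn to lock only at 0 to 0.037 or at 0.067 to 0.091, and keeps a locked rod within that span; a light brake (about 5 N) holds it still.
- twist (a joint): Turn of the grip, rod and lamp about the vertical, rad: 0 fully locked (lamp over the stage, at a stop), growing anticlockwise seen from above to a stop at 1.1. Brake and lug are free above 0.65; turning takes under 0.2 N m. Starts at 0 to 0.1.
- dish: Closed glass specimen dish lying on the black stage, 80 mm diameter, 13 mm high; origin under its centre. Leave alone.
- vial: Amber specimen vial with a blue cap, 32 mm diameter, 65 mm tall, standing on the bench; origin under its centre. Leave alone.
- pencup: White pen cup with a red stripe, 76 mm diameter, 90 mm tall, pens reaching 140 mm, standing on the bench; origin under its centre. Leave alone.
- slidebox: Blue slide box, 100 x 60 x 30 mm, lying on the bench; origin under its centre. Leave alone.
- lamp (a point): Joint of lamp and arm, 88 mm from the rod's axis along the grip's +x, 49 mm below the grip point. The white lamp, 40 mm diameter, hangs 50 mm below this point and reaches 15 mm above it; the arm from the rod to it, 10 mm wide, has its top 34 mm below the grip point.

How it is judged:
By the outcome, as a careful person would: the job done as asked, in the order asked, and still so for the second after the job is handed in, with the robot touching nothing.
It also fails if it takes over 43 s, if anything falls off the work surface, if the arm or the gripper's body presses on something with over 40 N, if the wrist force passes 120 N, or if a joint passes its speed limit or range.

## Working session

There is one attempt and no reset: what is moved stays moved. The work goes in short steps, Python scripts to look and compute and a shell command to move; the robot and the scene stay as the last step left them, time stands still between calls to the robot, and variables do not carry over. Pictures are saved under pics/ and viewed, at most 10 in all, crops included, and the job is handed in when it is done.

```bash
ls; mkdir -p pics
python3 - <<'E'
from station import r
import cv2,numpy as np
for n in("scene","side"):
    f=r.grab_frame(n); cv2.imwrite(f"pics/{n}0.png",f["color"])
    print(n,[f[k] for k in("fx","fy","cx","cy")],f.keys()); print(np.round(f["world_from_camera"],3))
o=r.get_obs(); print(o["time"],o["ee_pos"],o["tool_rot"],o["opening"],o["wrist_force"])
E
```

```text
pics
shift.py
station.py
scene [539.8274760593924, 539.8274760593924, 282.3588371454533, 205.64254049092006] dict_keys(['color', 'fx', 'fy', 'cx', 'cy', 'world_from_camera'])
[[-0.374 -0.554  0.744  1.551]
 [ 0.927 -0.232  0.294  0.426]
 [ 0.009  0.8    0.601  0.991]
 [ 0.     0.     0.     1.   ]]
side [459.99999767721715, 459.99999767721715, 279.63422671419414, 208.35478771828667] dict_keys(['color', 'fx', 'fy', 'cx', 'cy', 'world_from_camera'])
[[-0.838  0.356 -0.413 -0.012]
 [-0.545 -0.563  0.621  0.861]
 [-0.012  0.746  0.666  0.994]
 [ 0.     0.     0.     1.   ]]
0.1 [ 0.22405127 -0.55629085  0.2303776 ] [ 1.79910079e+02 -9.04033839e-03 -1.58068255e+02] 0.08546336524976829 [-0.64425074 -0.20794238 -0.00625678]
```

View pics/scene0.png

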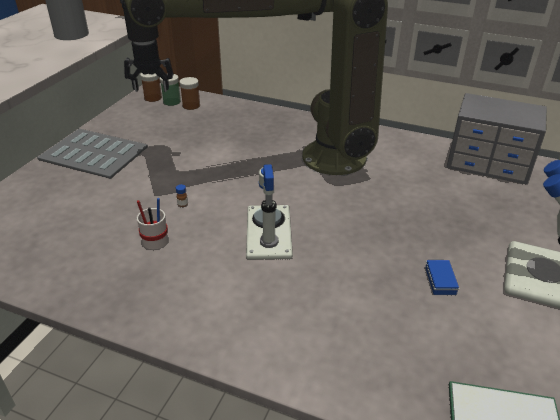

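View pics/side0.png

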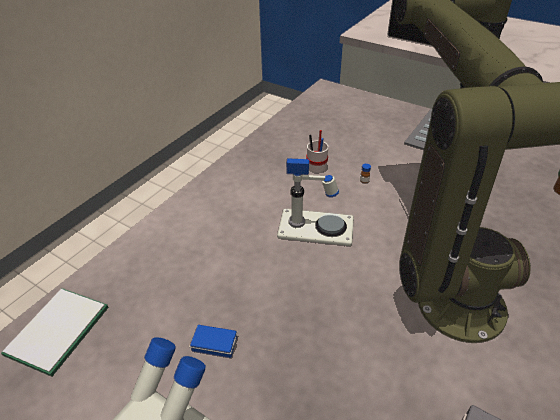

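The stand is at about (268,230) in scene and (300,210) in side, with its stage towards the robot. The pen cup is at (152,228), the vial at (181,195) and the slide box at (442,277). I'll enlarge crops of the stand.

Run:
```python
import cv2,numpy as np
a=cv2.imread("pics/scene0.png")[155:270,225:315]; b=cv2.imread("pics/side0.png")[145:255,270:365]
a=cv2.resize(a,None,fx=5,fy=5,interpolation=cv2.INTER_CUBIC)
b=cv2.resize(b,None,fx=5,fy=5,interpolation=cv2.INTER_CUBIC)
cv2.imwrite("pics/a.png",a);cv2.imwrite("pics/b.png",b)
```

```text
(no output)
```

View pics/a.png

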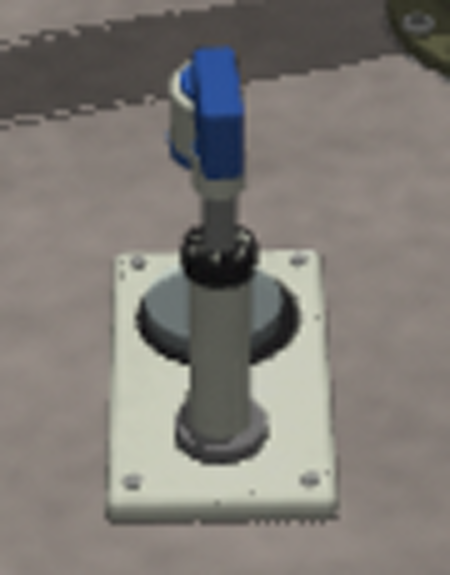

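View pics/b.png

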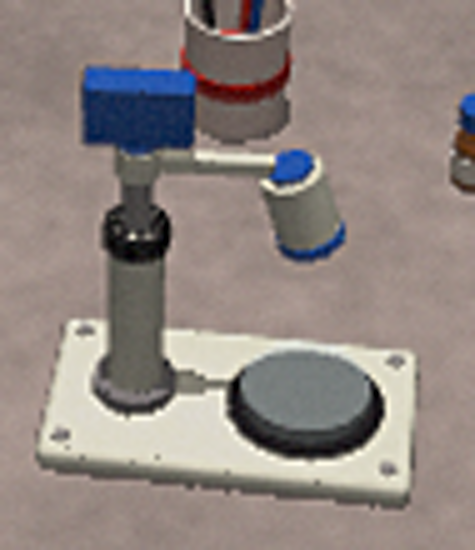

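```bash
cat > fit.py <<'E'
from station import r
import numpy as np
from scipy.optimize import least_squares
F={n:r.grab_frame(n) for n in("scene","side")}
off={"scene":(225,155),"side":(270,145)}
def proj(n,p):
    f=F[n];T=np.linalg.inv(f["world_from_camera"]);c=T[:3,:3]@p+T[:3,3]
    return np.array([f["cx"]+f["fx"]*c[0]/-c[2],f["cy"]-f["fy"]*c[1]/-c[2]])
foot=[("scene",117,252,1,1),("scene",323,250,1,-1),("scene",107,507,-1,1),("scene",336,505,-1,-1),
("side",67,320,-1,1),("side",416,350,1,1),("side",40,465,-1,-1),("side",410,490,1,-1)]
rim=[("scene",219,243),("side",137,222)]
grip=[("scene",203,118,-1,1,1),("scene",243,113,-1,-1,1),("scene",203,180,-1,1,-1),("scene",243,183,-1,-1,-1),("scene",197,50,1,1,1),("scene",234,48,1,-1,1),
("side",84,140,-1,-1,-1),("side",194,150,1,-1,-1),("side",88,67,-1,1,1),("side",195,72,1,1,1)]
def px(n,u,v): return np.array([u,v])/5+off[n]-.4
def Rz(a): return np.array([[np.cos(a),-np.sin(a),0],[np.sin(a),np.cos(a),0],[0,0,1]])
def res(q):
    x,y,yaw,ox,e,t=q; o=np.array([x,y,0]);out=[]
    for n,u,v,sx,sy in foot: out.append(proj(n,o+Rz(yaw)@[ox+sx*.1125,sy*.0625,.018])-px(n,u,v))
    for n,u,v in rim: out.append(2*(proj(n,o+[0,0,.15])-px(n,u,v)))
    for n,u,v,sx,sy,sz in grip: out.append(proj(n,o+[0,0,.205+e]+Rz(yaw+t)@[sx*.031,sy*.011,.017 if sz>0 else -.025])-px(n,u,v))
    return np.array(out).ravel()
if __name__=="__main__":
    s=least_squares(res,[.6,0,3.14,.05,.02,.05],loss="soft_l1")
    print(np.round(s.x,4),"yawdeg",np.degrees(s.x[2]),"grip yaw",np.degrees(s.x[2]+s.x[5]));print(np.round(res(s.x).reshape(-1,2),1).tolist())
    def floor(n,u,v,z):
        f=F[n];d=f["world_from_camera"][:3,:3]@[(u-f["cx"])/f["fx"],-(v-f["cy"])/f["fy"],-1];c=f["world_from_camera"][:3,3]
        return np.round((c+d*(z-c[2])/d[2]),3)
    print("cup",floor("scene",152,243,0),"vial",floor("scene",181,204,0),"box",floor("scene",442,272,.03))
    o=r.get_obs();print(o["time"],o["ee_pos"],o["tool_rot"])
E
python3 fit.py
```

```text
[ 0.5142 -0.0227  3.5538  0.0584  0.0295  0.0548] yawdeg 203.61625517768272 grip yaw 206.75522989142527
[[-0.4, -0.3], [-0.0, -0.3], [-0.3, -0.9], [0.6, -1.0], [-0.6, -1.6], [0.5, -0.4], [-1.9, -3.2], [-0.2, 0.1], [0.4, -0.0], [0.2, -0.1], [-0.5, -0.5], [0.5, 0.1], [-0.3, 1.0], [0.5, 0.1], [-0.7, -0.6], [0.5, -0.5], [-0.4, 1.7], [-0.2, 1.0], [-0.5, -0.6], [0.5, -0.4]]
cup [ 0.626 -0.33  -0.   ] vial [ 0.436 -0.348  0.   ] box [0.466 0.438 0.03 ]
0.2 [ 0.22406944 -0.55636472  0.23066407] [ 1.79935822e+02 -7.60061881e-03 -1.58066917e+02]
```

Fit: the stand's axis is at (0.514, -0.023), grip yaw about 206.8°, extension about 0.03, grip height about 0.234. I'll rise first, align the yaw, then go across.

```bash
python3 shift.py '0.085 0 0 -0.025 0 0 0; 0.085 0 0 -0.04 0 0 -4.7; 0.085 0 0 -0.04 0 0 0; 0.085 0 0 0 0 0 0' && python3 shift.py '0.085 -0.02 0.014 0 0 0 0; 0.085 -0.03 0.021 0 0 0 0; 0.085 -0.03 0.021 0 0 0 0; 0.085 -0.03 0.021 0 0 0 0; 0.085 -0.03 0.021 0 0 0 0; 0.085 -0.03 0.021 0 0 0 0; 0.085 -0.03 0.021 0 0 0 0; 0.085 -0.03 0.021 0 0 0 0; 0.085 -0.03 0.021 0 0 0 0; 0.085 -0.03 0.021 0 0 0 0' && python3 shift.py '0.085 -0.03 0.021 0 0 0 0; 0.085 -0.03 0.021 0 0 0 0; 0.085 -0.03 0.021 0 0 0 0; 0.085 -0.03 0.021 0 0 0 0; 0.085 -0.03 0.021 0 0 0 0; 0.085 -0.03 0.021 0 0 0 0; 0.085 -0.02 0.014 0 0 0 0; 0.085 0 0 0 0 0 0; 0.085 0 0 0 0 0 0;0.085 0 0 0 0 0 0'
python3 - <<'E'
from station import r
import cv2,numpy as np
o=r.get_obs();p,a=o["ee_pos"],o["tool_rot"]
f=r.grab_frame("wrist");cv2.imwrite("pics/w1.png",f["color"])
print(f["fx"],f["cx"],f["cy"]);print(np.round(f["mount"],4));print(p,a,o["joints"],f.keys())
E
```

```text
time: 0.6
ee_pos: [0.2238, -0.5577, 0.3432]
tool_rot: [-179.4, -0.0, -153.4]
wrist_force: [-0.5, -0.4, 0.7]
opening: 0.0849
gripper_force: 0.0
time: 1.6
ee_pos: [0.3927, -0.2437, 0.3363]
tool_rot: [-180.0, 0.0, -153.4]
wrist_force: [0.7, -0.1, -1.2]
opening: 0.0848
gripper_force: 0.0
time: 2.6
ee_pos: [0.5081, -0.0309, 0.3365]
tool_rot: [-180.0, 0.0, -153.4]
wrist_force: [0.0, -0.9, -0.4]
opening: 0.0851
gripper_force: 0.0
373.5717670168171 271.54100788823666 214.84290527140953
[[ 1.000e-04  9.620e-01  2.732e-01  6.850e-02]
 [ 1.000e+00  2.000e-04 -1.300e-03 -6.000e-04]
 [-1.300e-03  2.732e-01 -9.620e-01 -1.423e-01]
 [ 0.000e+00  0.000e+00  0.000e+00  1.000e+00]]
[ 0.50813342 -0.0308844   0.33652512] [-1.79990246e+02  1.34669810e-02 -1.53401272e+02] [ 1.92333623e+01 -9.37510565e+00  4.77953999e+00  8.19524345e-03
 -1.04140039e+02 -8.26326328e+01] dict_keys(['color', 'fx', 'fy', 'cx', 'cy', 'mount'])
```

View pics/w1.png

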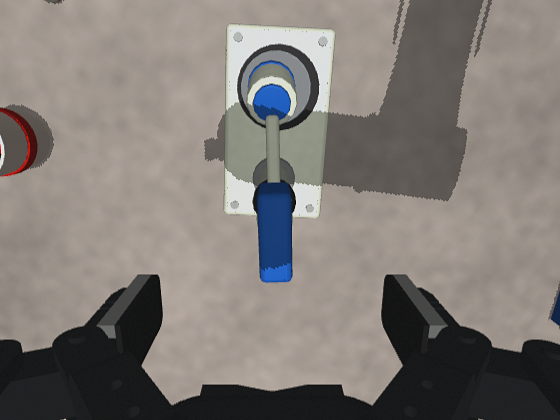

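The grip is centred between the fingers: its top face runs from about (260-290, 183) to (259-292, 264), with the lamp at (272,103). I'll project those pixels.

Run:
```python
import numpy as np
M=np.array([[1e-4,.962,.2732,.0685],[1,2e-4,-.0013,-.0006],[-.0013,.2732,-.962,-.1423]])
pz=.3365
def pt(u,v,z,tr=None):
    d=M[:,:3]@[(u-271.54)/373.57,-(v-214.84)/373.57,-1];c=M[:,3];return (c+d*((pz-z)-c[2])/d[2])[:2]
for e in(.0245,.0295,.0345):
    t=.222+e; P=[pt(*q,t) for q in((260,183),(290,183),(292,264),(259,264))]
    print(e,np.round(P,4).tolist(),"len",P[0][0]-P[3][0],"w",P[2][1]-P[3][1],np.round(np.mean(P,0),4), "lamp",pt(272,103,t-.034+0))
```

```text
0.0245 [[0.0234, -0.0076], [0.0234, 0.0114], [-0.0318, 0.0135], [-0.0318, -0.0087]] len 0.0552052686853913 w 0.02216007708236835 [-0.0042  0.0021] lamp [7.22772382e-02 6.10977217e-05]
0.0295 [[0.0244, -0.0074], [0.0244, 0.0111], [-0.0296, 0.0132], [-0.0296, -0.0085]] len 0.05401703647089731 w 0.021683105987181768 [-0.0026  0.0021] lamp [7.22063175e-02 4.86850720e-05]
0.0345 [[0.0254, -0.0073], [0.0254, 0.0108], [-0.0275, 0.0129], [-0.0275, -0.0084]] len 0.052828804256403294 w 0.021206134891995194 [-0.0011  0.002 ] lamp [7.21353968e-02 3.62724224e-05]
```

The bright strip down to row 281 is also top face, lit beside the gripper's shadow. The grip centre is therefore about (-0.009, +0.003) in tool axes with about -1.3° of yaw, which agrees with the fit.

```bash
python3 shift.py '0.085 -0.009 0.003 0 0 0 -1.3; 0.085 0 0 0.02 0 0 0; 0.085 0 0 0.02 0 0 0; 0.085 0 0 0.02 0 0 0; 0.085 0 0 0.02 0 0 0; 0.085 0 0 0.02 0 0 0; 0.085 0 0 0.018 0 0 0; 0.085 0 0 0 0 0 0; 0.085 0 0 0 0 0 0'
python3 - <<'E'
from station import r
import cv2
for n,(x,y) in (("scene",(225,130)),("side",(250,110))):
    c=r.grab_frame(n)["color"][y:y+90,x:x+95]; cv2.imwrite(f"pics/{n}1.png",c)
a,b=[cv2.resize(cv2.imread(f"pics/{n}1.png"),None,fx=4,fy=4,interpolation=2) for n in("scene","side")]
cv2.imwrite("pics/c1.png",cv2.hconcat([a,b]))
E
```

```text
time: 3.55
ee_pos: [0.5153, -0.0238, 0.2189]
tool_rot: [-180.0, 0.0, -152.1]
wrist_force: [0.0, 0.3, 1.4]
opening: 0.085
gripper_force: 0.0
```

View pics/c1.png

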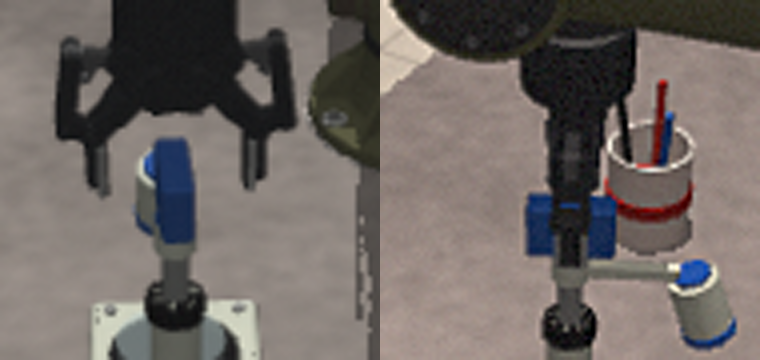

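The fingers straddle the grip, centred on it in both views (scene 155-190, side 525-615). Close.

```bash
python3 shift.py '0 0 0 0 0 0 0; 0 0 0 0 0 0 0; 0 0 0 0 0 0 0; 0 0 0 0 0 0 0; 0 0 0 0 0 0 0; 0 0 0 0 0 0 0; 0 0 0 0 0 0 0; 0 0 0 0 0 0 0; 0 0 0 0 0 0 0; 0 0 0 0 0 0 0'; python3 -c "
from station import r;o=r.get_obs();print(o['ee_pos'],o['tool_rot'],o['moment'],o['wrist_force'])"
```

```text
time: 4.65
ee_pos: [0.5156, -0.0247, 0.2187]
tool_rot: [-179.9, 0.0, -152.1]
wrist_force: [3.4, -7.1, -0.3]
opening: 0.0208
gripper_force: 60.6
[ 0.51561783 -0.02474432  0.21874306] [-1.79881418e+02  3.06228040e-02 -1.52138890e+02] [-1.36474204 -1.06079613  0.02556164] [ 3.39462603 -7.05406648 -0.31063328]
```

```bash
python3 shift.py '0 0 -0.0008 0 0 0 -3; 0 0 0 0 0 0 -5; 0 0 0 0 0 0 -5; 0 0 0 0 0 0 -5; 0 0 0 0 0 0 0;0 0 0 0 0 0 0'; python3 -c "
from station import r;o=r.get_obs();print(o['ee_pos'],o['moment'])"
```

```text
time: 5.25
ee_pos: [0.5161, -0.0254, 0.2187]
tool_rot: [-179.9, -0.0, -134.1]
wrist_force: [4.1, -5.6, -0.0]
opening: 0.0215
gripper_force: 60.6
[ 0.51613635 -0.02541466  0.21874349] [-1.46670002 -1.2757906   0.01336749]
```

```bash
python3 shift.py '0 0 0 0 0 0 -6; 0 0 0 0 0 0 -6; 0 0 0 0 0 0 -6; 0 0 0 0 0 0 -6; 0 0 0 0 0 0 -6; 0 0 0 0 0 0 -6; 0 0 0 0 0 0 0;0 0 0 0 0 0 0'; python3 -c "
from station import r;o=r.get_obs();print(o['ee_pos'],o['moment'],o['joints'])"
```

```text
time: 6.05
ee_pos: [0.5174, -0.026, 0.219]
tool_rot: [-179.7, -0.1, -98.2]
wrist_force: [10.7, -8.4, -2.0]
opening: 0.0214
gripper_force: 60.3
[ 0.51741397 -0.02597184  0.2189576 ] [-2.85482232 -3.64034838 -0.02667044] [ 19.59080421 -10.60275599  -8.73691032   0.24118005 -91.65873383
 -27.74110781]
```

Released, at about 54° of turn. I'll relieve the side load, then draw up about 47 mm.

```bash
python3 shift.py '0 0.0008 -0.0013 0 0 0 0; 0 0 0 -0.004 0 0 0; 0 0 0 -0.006 0 0 0; 0 0 0 -0.008 0 0 0; 0 0 0 -0.008 0 0 0; 0 0 0 -0.008 0 0 0; 0 0 0 -0.008 0 0 0;0 0 0 -0.005 0 0 0; 0 0 0 0 0 0 0; 0 0 0 0 0 0 0'
python3 - <<'E'
from station import r
import cv2
L=[]
for n,(x,y) in (("scene",(235,155)),("side",(255,135))):
    c=r.grab_frame(n)["color"][y:y+75,x:x+65]; L.append(cv2.resize(c,None,fx=6,fy=6,interpolation=2))
cv2.imwrite("pics/c2.png",cv2.hconcat(L)); print(r.get_obs()["ee_pos"])
E
```

```text
time: 7.05
ee_pos: [0.5176, -0.0262, 0.2657]
tool_rot: [-179.9, -0.1, -98.1]
wrist_force: [5.8, -3.9, -0.6]
opening: 0.0213
gripper_force: 60.4
[ 0.51760546 -0.02614835  0.26564302]
```

View pics/c2.png

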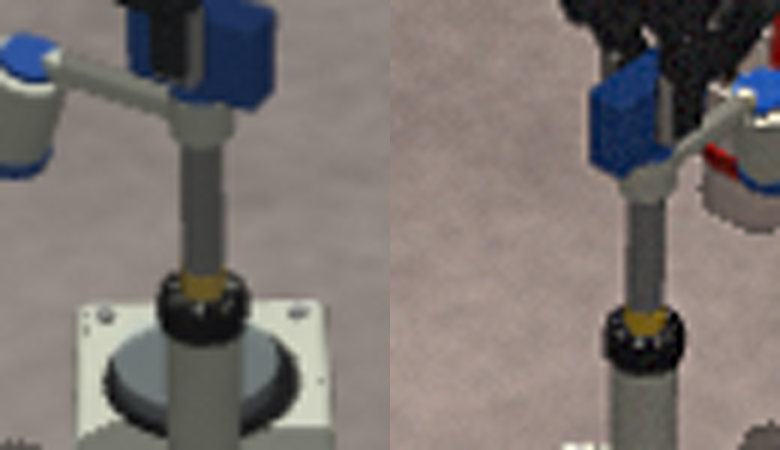

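Yellow band shows above the collar: scene rows 274-298 of the crop, side rows 311-332. I'll compare those with predicted rows.

Run:
```python
from fit import *
for n,u,off_,rows in(("scene",204,(235,155),(274,298)),("side",257,(255,135),(311,333))):
    c=F[n]["world_from_camera"][:3,3];o=np.array([.5142,-.0227,0]);d=(c-o);d[2]=0;d/=np.linalg.norm(d)
    print(n,"crop rows: band top/low for ext, rim front of rod:",[(e,*[round(float((proj(n,o+.009*d+[0,0,.15+e-.075+h])[1]+.4-off_[1])*6),1) for h in(.012,0)]) for e in(.070,.075,.08,.085)], "rimfront", (proj(n,o+.02*d+[0,0,.15])[1]+.4-off_[1])*6,"boss?",)
s=r.grab_frame("scene")["color"]
for rr in range(196,212): print(rr,s[rr,267:271].tolist())
s=r.grab_frame("side")["color"]
for rr in range(182,198): print(rr,s[rr,296:300].tolist())
```

```text
scene crop rows: band top/low for ext, rim front of rod: [(0.07, 291.0, 313.2), (0.075, 281.7, 304.0), (0.08, 272.3, 294.7), (0.085, 262.9, 285.4)] rimfront 319.3617530076919 boss?
side crop rows: band top/low for ext, rim front of rod: [(0.07, 326.7, 346.0), (0.075, 318.5, 338.0), (0.08, 310.4, 329.9), (0.085, 302.2, 321.8)] rimfront 352.7048748831344 boss?
196 [[64, 66, 65], [64, 66, 66], [64, 65, 66], [62, 63, 63]]
197 [[64, 66, 66], [66, 67, 67], [63, 65, 65], [62, 63, 64]]
198 [[65, 66, 66], [64, 66, 66], [64, 65, 65], [61, 63, 63]]
199 [[64, 64, 65], [65, 67, 67], [64, 65, 66], [62, 63, 63]]
200 [[64, 65, 65], [64, 66, 65], [64, 65, 65], [60, 64, 65]]
201 [[45, 85, 100], [47, 78, 89], [45, 78, 90], [40, 80, 94]]
202 [[39, 85, 101], [40, 85, 99], [39, 84, 100], [38, 83, 98]]
203 [[38, 84, 99], [37, 85, 101], [40, 85, 101], [38, 83, 98]]
204 [[42, 81, 94], [40, 86, 101], [39, 85, 101], [39, 82, 97]]
205 [[45, 54, 57], [78, 88, 89], [43, 52, 57], [40, 49, 53]]
206 [[71, 77, 76], [99, 109, 107], [27, 27, 28], [24, 24, 23]]
207 [[39, 41, 41], [55, 60, 59], [22, 21, 20], [21, 21, 22]
[... 529 characters left out ...]
0, 72], [65, 69, 75]]
187 [[43, 86, 105], [47, 90, 106], [40, 77, 92], [22, 106, 136]]
188 [[20, 87, 111], [19, 89, 113], [11, 89, 116], [21, 90, 113]]
189 [[20, 89, 112], [19, 91, 116], [24, 94, 118], [30, 90, 114]]
190 [[45, 97, 117], [21, 89, 112], [20, 88, 114], [57, 85, 97]]
191 [[98, 99, 98], [54, 44, 46], [42, 30, 31], [80, 83, 82]]
192 [[106, 116, 117], [43, 40, 44], [14, 10, 14], [76, 81, 82]]
193 [[17, 13, 16], [23, 17, 21], [22, 24, 24], [14, 3, 12]]
194 [[22, 24, 29], [23, 25, 24], [29, 29, 31], [20, 14, 21]]
195 [[22, 18, 22], [24, 20, 17], [13, 14, 13], [21, 9, 14]]
196 [[3, 7, 11], [5, 9, 0], [7, 5, 9], [22, 24, 26]]
197 [[35, 39, 39], [46, 50, 50], [48, 53, 54], [62, 66, 68]]
```

Band edges put the extension at about 0.077-0.079. I'll raise 2 mm for margin, then turn back clockwise.

```bash
python3 shift.py '0 0 0 -0.002 0 0 0; 0 0 0 0 0 0 3; 0 0 0 0 0 0 6; 0 0 0 0 0 0 6; 0 0 0 0 0 0 6; 0 0 0 0 0 0 6; 0 0 0 0 0 0 6; 0 0 0 0 0 0 6; 0 0 0 0 0 0 6; 0 0 0 0 0 0 5' && python3 shift.py '0 0 0 0 0 0 2; 0 0 0 0 0 0 0;0 0 0 0 0 0 0'; python3 -c "
from station import r;o=r.get_obs();print(o['ee_pos'],o['moment'])"
```

```text
time: 8.35
ee_pos: [0.5159, -0.0251, 0.2666]
tool_rot: [179.9, -0.1, -148.3]
wrist_force: [-3.5, -0.3, -1.9]
opening: 0.0212
gripper_force: 60.5
time: 8.65
ee_pos: [0.5159, -0.0251, 0.2666]
tool_rot: [179.9, -0.1, -150.0]
wrist_force: [-5.2, 0.5, -1.9]
opening: 0.0215
gripper_force: 60.4
[ 0.51588774 -0.02506739  0.26656178] [ 0.79668056  1.75043223 -0.00547033]
```

```bash
for i in 1; do python3 shift.py '0 0 0 0 0 0 1; 0 0 0 0 0 0 1; 0 0 0 0 0 0 1;0 0 0 0 0 0 0'; python3 -c "
from station import r;o=r.get_obs();print(o['tool_rot'],o['moment'])"; python3 shift.py '0 0 0 0 0 0 1; 0 0 0 0 0 0 1;0 0 0 0 0 0 0'; python3 -c "
from station import r;o=r.get_obs();print(o['tool_rot'],o['moment'])"; done
```

```text
time: 9.05
ee_pos: [0.5159, -0.0249, 0.2666]
tool_rot: [179.9, -0.1, -153.1]
wrist_force: [-5.9, 1.3, -1.3]
opening: 0.0209
gripper_force: 60.5
[ 1.79901916e+02 -1.19314076e-01 -1.53050739e+02] [0.99245356 2.13463558 0.06750703]
time: 9.35
ee_pos: [0.5158, -0.0248, 0.2666]
tool_rot: [179.9, -0.1, -155.0]
wrist_force: [-5.9, 1.7, -1.6]
opening: 0.0216
gripper_force: 60.5
[ 1.79901816e+02 -1.19154671e-01 -1.55043275e+02] [1.10829876 2.14539265 0.01304552]
```

```bash
python3 shift.py '0 0 0 0 0 0 1;0 0 0 0 0 0 0'; python3 -c "
from station import r;o=r.get_obs();print(o['tool_rot'],o['moment'])"; python3 shift.py '0 0 0 0 0 0 1;0 0 0 0 0 0 0'; python3 -c "
from station import r;o=r.get_obs();print(o['tool_rot'],o['moment'])";python3 shift.py '0 0 0 0 0 0 1;0 0 0 0 0 0 0'; python3 -c "
from station import r;o=r.get_obs();print(o['tool_rot'],o['moment'])"
```

```text
time: 9.55
ee_pos: [0.5158, -0.0248, 0.2666]
tool_rot: [179.9, -0.1, -156.0]
wrist_force: [-5.8, 2.2, -2.1]
opening: 0.021
gripper_force: 60.5
[ 1.79895431e+02 -1.21244211e-01 -1.56037723e+02] [ 1.20192279  2.18513445 -0.02432998]
time: 9.75
ee_pos: [0.5158, -0.0248, 0.2665]
tool_rot: [179.9, -0.1, -157.0]
wrist_force: [-6.2, 1.0, -2.2]
opening: 0.0215
gripper_force: 60.6
[ 1.79902260e+02 -1.34512643e-01 -1.56960196e+02] [0.96966214 2.21033743 0.78642597]
time: 9.95
ee_pos: [0.5158, -0.0247, 0.2666]
tool_rot: [179.9, -0.1, -157.9]
wrist_force: [-5.6, 1.4, -1.8]
opening: 0.0214
gripper_force: 61.7
[ 1.79913661e+02 -1.39393064e-01 -1.57885373e+02] [0.79729705 2.09308499 1.48452354]
```

The stop is reached: the moment rises sharply at yaw -157. I'll ease off slightly, let go and look.

```bash
python3 shift.py '0 0 0 0 0 0 -0.7; 0 0 0 0 0 0 0; 0.085 0 0 0 0 0 0; 0.085 0 0 0 0 0 0; 0.085 0 0 0 0 0 0; 0.085 0 0 0 0 0 0; 0.085 0 0 0 0 0 0; 0.085 0 0 0 0 0 0; 0.085 0 0 0 0 0 0; 0.085 0 0 0 0 0 0'
python3 - <<'E'
from station import r
import cv2
L=[]
for n,(x,y) in (("scene",(235,120)),("side",(255,100))):
    c=r.grab_frame(n)["color"][y:y+110,x:x+75]; L.append(cv2.resize(c,None,fx=5,fy=5,interpolation=2))
cv2.imwrite("pics/c3.png",cv2.hconcat(L)); print(r.get_obs()["ee_pos"])
E
```

```text
time: 10.95
ee_pos: [0.5166, -0.0253, 0.2673]
tool_rot: [180.0, -0.0, -157.4]
wrist_force: [-0.6, 0.6, 1.2]
opening: 0.0849
gripper_force: 0.0
[ 0.5166182  -0.02527796  0.26728636]
```

View pics/c3.png

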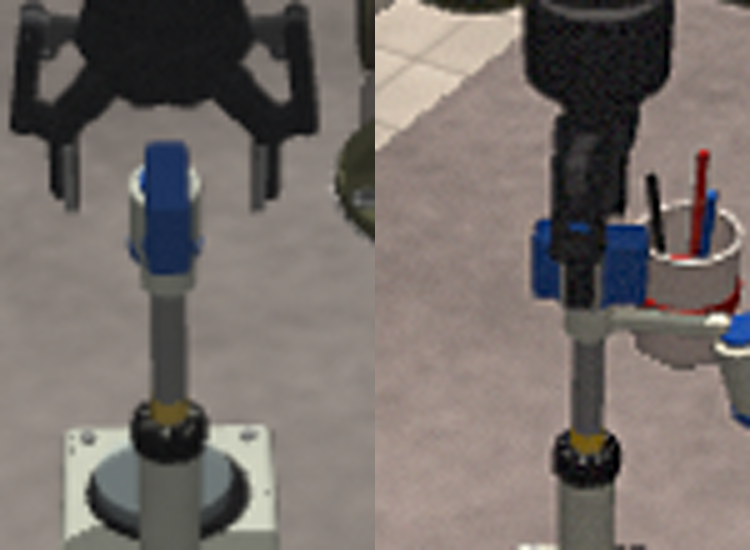

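Released; the rod holds and the lamp is over the stage, with the yellow band visible above the collar (scene rows 402-422). Withdraw straight up and check the band more closely.

```bash
python3 shift.py '0.085 0 0 -0.015 0 0 0; 0.085 0 0 -0.02 0 0 0; 0.085 0 0 -0.02 0 0 0; 0.085 0 0 -0.02 0 0 0; 0.085 0 0 -0.02 0 0 0; 0.085 0 0 -0.015 0 0 0; 0.085 0 0 0 0 0 0; 0.085 0 0 0 0 0 0'
python3 - <<'E'
from fit import *
import cv2
L=[]
for n,(x,y),(x2,y2) in (("scene",(250,165),(262,195)),("side",(280,140),(291,181))):
    s=F[n]["color"]; L.append(cv2.resize(s[y:y+55,x:x+38],None,fx=10,fy=10,interpolation=cv2.INTER_CUBIC))
    print(n)
    for rr in range(y2,y2+15): print(rr,[tuple(map(int,q)) for q in s[rr,x2+4:x2+10]])
cv2.imwrite("pics/c4.png",cv2.hconcat(L))
E
```

```text
time: 11.85
ee_pos: [0.5167, -0.0251, 0.3767]
tool_rot: [180.0, -0.0, -157.4]
wrist_force: [-0.2, 0.0, -0.9]
opening: 0.0845
gripper_force: 0.0
scene
195 [(60, 61, 61), (62, 64, 63), (64, 66, 65), (63, 64, 64), (63, 63, 64), (64, 66, 66)]
196 [(59, 61, 60), (63, 64, 64), (63, 64, 63), (63, 64, 64), (63, 64, 64), (65, 67, 67)]
197 [(60, 61, 61), (63, 64, 64), (63, 65, 64), (62, 65, 64), (62, 63, 63), (65, 66, 67)]
198 [(60, 61, 61), (62, 64, 64), (63, 64, 63), (63, 65, 64), (62, 63, 63), (64, 66, 67)]
199 [(59, 60, 60), (62, 64, 63), (64, 65, 65), (62, 64, 63), (61, 63, 62), (59, 64, 65)]
200 [(47, 78, 87), (57, 68, 71), (63, 65, 63), (61, 66, 68), (51, 79, 87), (45, 67, 74)]
201 [(38, 80, 94), (40, 80, 95), (43, 81, 95), (42, 81, 95), (40, 81, 96), (37, 77, 90)]
202 [(35, 80, 95), (37, 83, 98), (38, 83, 99), (38, 83, 98), (37, 82, 97), (37, 79, 92)]
203 [(36, 79, 95), (37, 83, 98), (39, 84, 99), (38, 83, 99), (36, 81, 96), (37, 76, 89)]
204 [(48, 69, 75), (40, 79, 91), (42, 80, 92), (42, 79, 90), (47, 72, 80), (54, 61, 63)]
205 [(43, 47, 48), (45, 54, 57), (76, 85, 85), (41, 49, 52),
[... 1036 characters left out ...]
 104), (21, 83, 107), (15, 85, 109), (17, 89, 109), (11, 82, 108), (9, 59, 77)]
189 [(23, 78, 97), (29, 85, 110), (17, 87, 109), (19, 85, 109), (23, 88, 112), (33, 49, 57)]
190 [(55, 63, 68), (42, 81, 96), (39, 84, 99), (47, 72, 83), (52, 78, 91), (38, 36, 43)]
191 [(30, 24, 21), (91, 93, 91), (49, 44, 43), (39, 33, 34), (77, 79, 77), (48, 43, 49)]
192 [(38, 39, 41), (98, 107, 109), (39, 40, 41), (17, 15, 23), (69, 74, 76), (25, 28, 32)]
193 [(17, 22, 20), (22, 21, 24), (16, 8, 6), (15, 19, 16), (35, 33, 34), (21, 20, 13)]
194 [(22, 23, 21), (23, 25, 29), (27, 17, 18), (8, 18, 18), (14, 14, 15), (15, 13, 9)]
195 [(9, 20, 6), (16, 21, 21), (23, 25, 25), (7, 12, 15), (21, 13, 19), (12, 8, 12)]
```

View pics/c4.png

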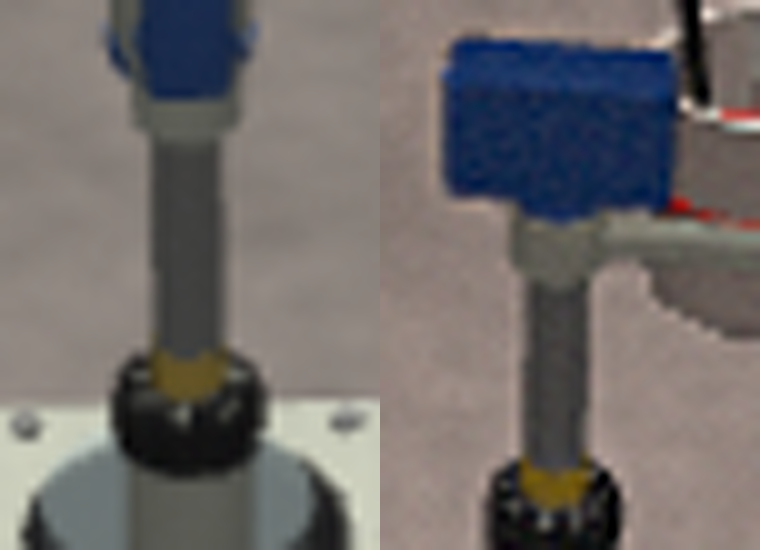

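All measurements agree: the extension is about 0.078, a thin line of steel shows below the full band, and the grip was against its clockwise stop when released. Hand in.

```bash
python3 -c "
from station import r;print(r.sign_off())"
```

```text
the job is handed in; nothing more can be done
None
```

The lamp is raised and locked: the yellow band's lower edge sits about 3 mm above the collar rim, the grip is turned fully back to its clockwise stop, and the gripper has let go and withdrawn; the job was handed in at about 12 s with no sign of contact with the dish, vial, pen cup or slide box.

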